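# Spin-check the sample carousel and park it on its mark

### The job

Check that the sample carousel's bearing runs free: with a fingertip gently flick its red post counter-clockwise (seen from above, slower than one turn per second), letting go before the post reaches the green band, and leave it untouched until it has spun past the band and is coming round to it again. Then, on that pass or a later one, brake it with a light fingertip press on the flat top of the turning disc, away from the post, so that it comes to rest with the red post at the green band, and nowhere else. Finish while still holding it there under the fingertip; never pinch the post, bump it hard or use it as a stop, and leave everything else on the bench where it is.

Things in the scene. Friction and masses are not known exactly. Their poses are not given: they have to be found in the camera images.
- carousel_base: round grey foot of the carousel, 244 mm across, 30 mm high, fixed to the bench; origin at the centre of its underside, on the rotor's vertical axis. A green band is printed on its rim in its +x direction, reaching 22 degrees to either side of it
- disc_centre (a point): point fixed to the base on the axis, 45 mm above the bench, level with the flat top of the white rotor disc (196 mm across). It has eight dark flat (not hollow) vial seats and a hub 32 mm across that rises 12 mm; else its top is flat. Its spindle is sprung: pressed with over 4 N it yields downward, 8 mm at some 16 N
- rotor (a joint): rotor angle, rad, growing counter-clockwise seen from above, not wrapped; 0, 2 pi, 4 pi: red post at the middle of the green band. Post direction from the axis = base yaw + this angle. Starts at rest at -2.1 to -1.2. Let go, it loses about a tenth of its speed each second (7 to 16 percent); about 0.35 kg; a press of a few newtons on the disc stops it at once, no spring-back
- flick_post: upright red finger post (a turning sleeve on a pin) on the rotor, 14 mm in diameter, 34 mm tall (from 45 to 79 mm above the bench), 85 mm from the rotor's axis; origin at the centre of its foot, on the disc's top
- parking_spot (a point): point fixed to the base, 85 mm from the axis in the middle direction of the green band, 45 mm above the bench: where the foot of the post is when it is exactly at the band's middle
- blue_bottle: clear bottle with blue cap, 56 mm across, 104 tall, standing; origin at the centre of its underside; a bystander
- amber_vial: amber vial with black cap, 24 mm across, 51 tall, standing; origin at the centre of its underside; a bystander
- clear_vial: clear vial with blue cap, 24 mm across, 51 tall, standing; origin at the centre of its underside; a bystander
- amber_bottle: amber bottle with black cap, 56 mm across, 109 tall, standing; origin at the centre of its underside; a bystander
- red_marker: red and white marker pen, 130 mm long, 16 thick, lying; origin at the centre of its underside; a bystander
- screw_cap: loose white screw cap, 36 mm across, 16 high; origin at the centre of its underside; a bystander
- syringe: plastic syringe, 139 mm long, 34 wide, 18 high, lying; origin at the centre of its underside; a bystander

How it is judged:
On the way, in this order (a step that is already met when the one before it is completed fails the run):
1. the carousel has spun untouched past the band and is coming round to it again, still turning (value of joint rotor above 4.6 rad and velocity of joint rotor above 0.1 rad/s and contact force between the fingers and carousel_base below 0.05 N), for 0.05 s.
2. it is braked to rest under a fingertip with the post at the green band (horizontal distance between flick_post and parking_spot below 0.033 m and velocity of joint rotor between -0.05 and 0.05 rad/s and contact force between the fingers and carousel_base above 0.5 N and value of joint rotor above 5.5 rad), for 0.3 s.
At the end, for the whole second after the job is handed in: the rotor is at rest (under 0.05 rad/s) after at least one turn, the red post within 33 mm (about 22 degrees) of the middle of the green band, a finger pressing on the carousel with more than 0.5 N (all of step 2); the arm keeps its last pose, push and grip.
It fails at once if once spun past the band, the carousel stops or turns back with the post away from the green band (value of joint rotor above 0.6 rad and velocity of joint rotor below 0.03 rad/s and horizontal distance between flick_post and parking_spot above 0.034 m).
It fails at once if the carousel is touched between spinning past the band and coming round again, or the post at any time after it was spun ((value of joint rotor between 0.4 and 4.6 rad and contact force between the fingers and carousel_base above 0.1 N) or (value of joint rotor above 0.4 rad and contact force between the fingers and flick_post above 0.3 N)).
It fails at once if the post is pinched or struck hard (over 20 N), the carousel pressed with over 45 N, or touched by another part of the arm than the fingers (contact force between the fingers and flick_post above 20 N or contact force between the fingers and carousel_base above 45 N or (contact force between the arm and carousel_base above 1 N and contact force between the fingers and carousel_base below 0.01 N)).
It fails at once if the carousel turns faster than one turn per second, or is spun clockwise (velocity of joint rotor above 6.3 rad/s or velocity of joint rotor below -6.3 rad/s or value of joint rotor below -2.8 rad).
It fails at once if another thing on the bench is shifted by more than 20 mm or lifted (distance of any of blue_bottle, amber_vial, clear_vial, amber_bottle, red_marker, screw_cap, syringe from where it was at the start of the episode above 0.02 m).
It also fails if it takes over 58 s, if anything falls off the work surface, if the arm or the gripper's body presses on something with over 40 N, if the wrist force passes 120 N, or if a joint passes its speed limit or range.

### The arm

A 6-joint arm with a two-finger parallel gripper is mounted at the origin on a cart in front of the work surface, level with it; the furniture and walls round the work are solid. World frame = base frame: x ahead of the robot, y to its left, z up, the work surface at z = 0. Lengths are in m, angles in rad, forces in N, time in s.
With the tool pointing down it reaches from about 0.3 to 0.825 m from the base axis. Payload 5.4 kg.
Tool frame: the origin (TCP) lies midway between the tips of the shut fingers; the grasp point (between the pads) lies 19 mm behind it (r.grip_depth is the distance from the TCP to the grasp point, in m); z points along the fingers, y is the line along which they close (so a half turn about z gives the same grasp; the last joint's range is limited). The gripper opens to 92 mm and grips with 3 to 60 N. Pads are 20 mm wide; open, the fingers measure 128 mm over their backs; the gripper's body (75 mm by 189 mm) begins 69 mm behind the grasp point.
Start: joints at [1.104, 0.158, 1.597, -0, 1.386, -0.21], TCP at [0.146, 0.556, 0.215] pointing down, gripper open.
Joint ranges: [-2.91, 2.91], [-0.94, 2.29], [0.18, 2.7], [-1.29, 4.43], [0.17, 2.64], [-3, 3]. Speed limits (rad/s): [2.57, 2.57, 3.14, 3.14, 3.14, 3.14].

### API

Orientations are given as a rotation vector (axis times angle).
In Python, from station import r, claw, planner, status, snapshot, get_calibration gives the robot as it stands. Calls block until the motion is done:
- r.movep(position, orientation): joint-space move of the TCP to a pose.
- r.line_to(position, rate=0.15, rot=None, max_force=None): straight line of the TCP; rot=None keeps the orientation; rate is the mean speed in m/s. With max_force (N) it stops when the force on the tool has changed by that much, and returns True; else False.
- r.move_j(angles): joint-space move.
- claw.gripper_to(opening, newtons=None): opening from 0.0 (shut) to 1.0 (fully open); newtons is the grip in N (None keeps the last); returns when the fingers have stopped.
- r.wait(seconds).
- planner.inverse_kinematics(position, orientation): joint angles nearest the present ones, or None.
- status.sense(): the state.
- snapshot(name): name is "side" or "top" or "wrist"; returns the picture (400x640x3 uint8, red, green, blue); there is no depth.
- get_calibration(name): a dict with "fx", "fy", "cx", "cy" (pixels), "eye" and "rotation" of the camera in the world; the wrist camera has in their place "T_tool_cam" (4x4, takes a point from camera to tool coordinates, whose origin is the TCP and whose axes are the flange's). Camera axes: x right, y down, z forward; pixel columns grow to the right and rows downward; lengths in m; the calibration is good to about 2 mm. A picture is of the moment at which its call begins: read the wrist's pose just before it. get_calibration takes no time and is no camera call.
A pose or a line that the arm cannot do raises r.MotionError and nothing moves.
- r.job_done(): hands the job in; it is judged then, once.
The state is a dict: "t": time; "qpos": joint angles; "qd": joint speeds; "joint_torque": joint torques, N m; "ee_pos": TCP position; "tool_rot": TCP orientation; "force": force on the tool from outside, world axes, zero at the start; "wrist_torque": the same for the moment, N m; "width": opening from 0.0 (shut) to 1.0 (fully open); "gripper_force": force on a finger pad.
Only numpy, scipy, OpenCV 4.12 (cv2) and the standard library are available. Lean on these libraries where they do the work, as an engineer would, in place of code of your own. Each camera call takes 0.05 s, during which the arm holds its last target. There are 200 camera calls.

## Working session

There is one attempt and no reset: what is moved stays moved. The work goes in short steps, each a Python script; the robot and the scene stay as the last script left them, time stands still between calls to the robot, and variables do not carry over. Pictures are saved under pics/ and viewed, at most 10 in all, crops included, and the job is handed in when it is done.

```bash
ls; mkdir -p pics; python3 - <<'E'
from station import *
import cv2
for n in ("top","side"):
    cv2.imwrite(f"pics/{n}0.png",snapshot(n)[:,:,::-1]); print(n,get_calibration(n))
print(status.sense())
E
```

```text
pics
top {'fx': 480.7095196460017, 'fy': 480.7095196460017, 'cx': 316.1093758481533, 'cy': 207.15502931734142, 'eye': array([0.40118213, 0.09925956, 1.50663386]), 'rotation': array([-2.21022209,  2.1505434 , -0.06647905])}
side {'fx': 393.55431864441385, 'fy': 393.55431864441385, 'cx': 320.45031486773604, 'cy': 195.10799437904504, 'eye': array([0.14907907, 0.99673024, 0.48087824]), 'rotation': array([-0.42310259,  2.43884515, -1.59874686])}
{'t': 0.1, 'qpos': array([ 1.10388267e+00,  1.59009261e-01,  1.59808736e+00, -2.32156219e-05,
        1.38618311e+00, -2.10094529e-01]), 'qd': array([-0.00172704, -0.00153671, -0.00262319,  0.00105594,  0.00147756,
       -0.00104475]), 'joint_torque': array([-9.08266466e-04, -3.86506569e+01, -3.22959137e+01,  7.02708028e-02,
        3.39808816e-02, -5.03516230e-05]), 'ee_pos': array([0.14582136, 0.55562658, 0.2137138 ]), 'tool_rot': array([-4.02227034e-01, -3.11519292e+00,  2.51115426e-03]), 'force': array([-0.14203549, -0.25114311, -0.4933495 ]), 'wrist_torque': array([ 0.03947082, -0.02872985, -0.00342474]), 'gripper_force': 0.0, 'width': 0.9996500212811549}
```

View pics/top0.png

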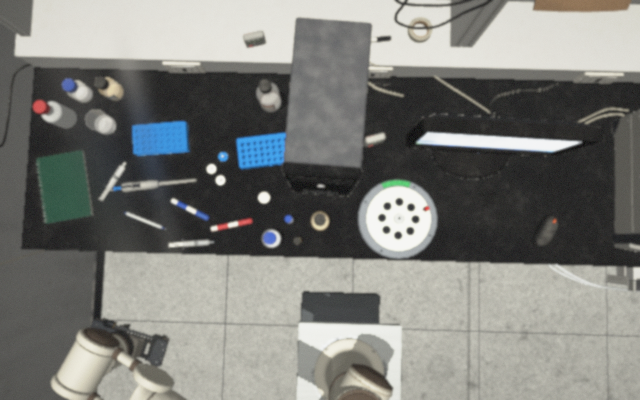

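View pics/side0.png

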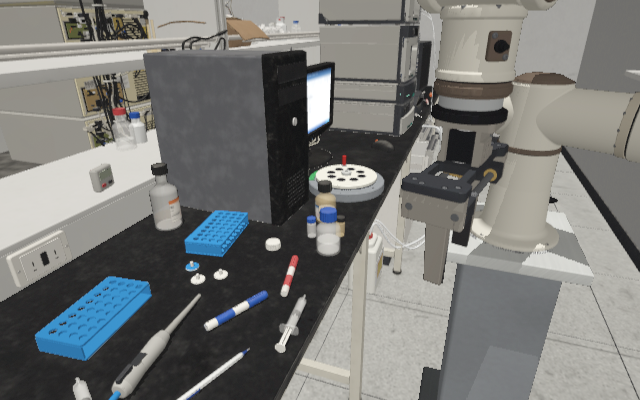

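```bash
cat > h.py <<'E'
from station import *
import cv2, numpy as np
from scipy.spatial.transform import Rotation as R
def ray(name,u,v,z):
    c=get_calibration(name); M=R.from_rotvec(c['rotation']).as_matrix()
    d=M@np.array([(u-c['cx'])/c['fx'],(v-c['cy'])/c['fy'],1]); e=c['eye']
    return e+d*(z-e[2])/d[2]
E
python3 - <<'E'
from h import *
im=cv2.imread("pics/top0.png")
print(R.from_rotvec(get_calibration('top')['rotation']).as_matrix().round(3))
cr=im[170:270,345:450]; hsv=cv2.cvtColor(cr,cv2.COLOR_BGR2HSV)
g=cv2.inRange(hsv,(45,100,60),(80,255,255)); rd=cv2.inRange(hsv,(0,120,80),(10,255,255))|cv2.inRange(hsv,(170,120,80),(180,255,255))
w=cv2.inRange(hsv,(0,0,190),(180,40,255)); 
def cen(m): y,x=np.nonzero(m); return x.mean()+345,y.mean()+170,len(x)
for n,m,z in(("green",g,.03),("red",rd,.06)):
    u,v,k=cen(m); print(n,u,v,k,ray("top",u,v,z))
cs,_=cv2.findContours(w,cv2.RETR_EXTERNAL,cv2.CHAIN_APPROX_NONE); c=max(cs,key=cv2.contourArea); print(cv2.contourArea(c))
e=cv2.fitEllipse(cv2.convexHull(c)); u,v=e[0][0]+345,e[0][1]+170; print(e,u,v,ray("top",u,v,.045))
for n,p,z in(("tower bottom right",(356,192),.0),("tower top-right front",(362,168),.35),("towertop",(362,168),.45),("vial",(320,220),.05),("monitor",(413,147),.1)): print(n,ray("top",*p,z))
cv2.imwrite("pics/crop.png",cv2.resize(im[100:270,270:480],None,fx=3.5,fy=3.5,interpolation=cv2.INTER_CUBIC))
E
```

```text
[[ 0.028 -0.997  0.071]
 [-1.    -0.027  0.011]
 [-0.009 -0.071 -0.997]]
green 395.82945736434107 182.73643410852713 129 [ 0.5879111  -0.12856086  0.03      ]
red 426.3333333333333 208.11111111111111 9 [ 0.50970084 -0.21682487  0.06      ]
3331.0
((53.02515411376953, 48.38433074951172), (65.89173126220703, 66.3979721069336), 116.123779296875) 398.02515411376953 218.38433074951172 [ 0.4772091  -0.13464457  0.045     ]
tower bottom right [ 0.55904713 -0.00854125  0.        ]
tower top-right front [0.58120933 0.00324621 0.35      ]
towertop [0.56564458 0.01154731 0.45      ]
vial [0.46560764 0.10221133 0.05      ]
monitor [ 0.68663652 -0.16670843  0.1       ]
```

View pics/crop.png

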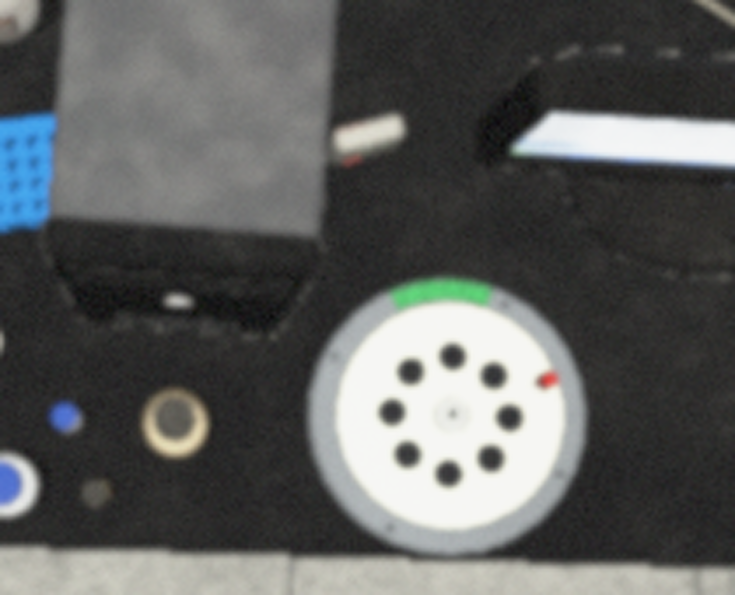

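```bash
cat >> h.py <<'E'
C=np.array([.4772,-.1346]); YAW=.055; TH0=-1.194
D=np.array([np.cos(.6),np.sin(.6)])   # flick direction
def rotfor(d): 
    x=np.array([d[0],d[1],0]); z=np.array([0,0,-1.]); return R.from_matrix(np.c_[x,np.cross(z,x),z]).as_rotvec()
ROTS=[rotfor(D),rotfor(-D)]
BR=C-.047*D
E
python3 - <<'E'
from h import *
claw.gripper_to(0.0,10)
s=status.sense()
for q in ROTS: print(planner.inverse_kinematics([*BR,.06],q))
q=min(ROTS,key=lambda q: abs(planner.inverse_kinematics([*BR,.06],q)[5]))
print(q)
for p in([.2,.35,.3],[.36,0,.3],[*BR,.15]): r.movep(p,q)
r.line_to([*BR,.057],rate=.1,rot=q); r.wait(.3)
s=status.sense(); print(s['t'],s['ee_pos'],s['force'])
print(r.line_to([*BR,.040],rate=.02,max_force=2.5)); s=status.sense(); print(s['t'],s['ee_pos'],s['force'])
r.line_to([*BR,.052],rate=.05);r.wait(.2); s=status.sense(); print(s['t'],s['ee_pos'],s['force'])
ims=[snapshot(n) for n in("top","side","wrist")]
cv2.imwrite("pics/three.png",np.vstack([np.hstack([ims[0][100:300,240:540],ims[1][80:280,200:500]]),np.hstack([cv2.resize(ims[2],(600,375))])])[:,:,::-1])
print(get_calibration("wrist"))
E
```

```text
[-6.11829778e-01  6.67016902e-02  2.02745449e+00 -4.44089210e-16
  1.04743648e+00  3.58966549e-01]
[-6.11829778e-01  6.67016902e-02  2.02745449e+00 -8.88178420e-16
  1.04743648e+00 -2.78262610e+00]
[3.0012781  0.92840411 0.        ]
6.8667 [ 0.43863172 -0.1613001   0.05735456] [-0.2127614   0.40832183  0.83333068]
True
7.4833 [ 0.43812746 -0.16104525  0.04454676] [-0.42510755 -0.20865945  4.17288594]
7.9833 [ 0.4381626  -0.16093787  0.05177214] [-0.13201606 -0.13316697  0.54139257]
{'fx': 285.6378705057293, 'fy': 285.6378705057293, 'cx': 319.8989651212326, 'cy': 201.38519499759698, 'T_tool_cam': array([[ 5.30994401e-04, -9.62362974e-01, -2.71766857e-01,
         7.71676695e-02],
       [ 9.99999814e-01,  5.92683205e-04, -1.44911231e-04,
         2.40041901e-04],
       [ 3.00528855e-04, -2.71766730e-01,  9.62363109e-01,
        -1.69226649e-01],
       [ 0.00000000e+00,  0.00000000e+00,  0.00000000e+00,
         1.00000000e+00]])}
```

View pics/three.png

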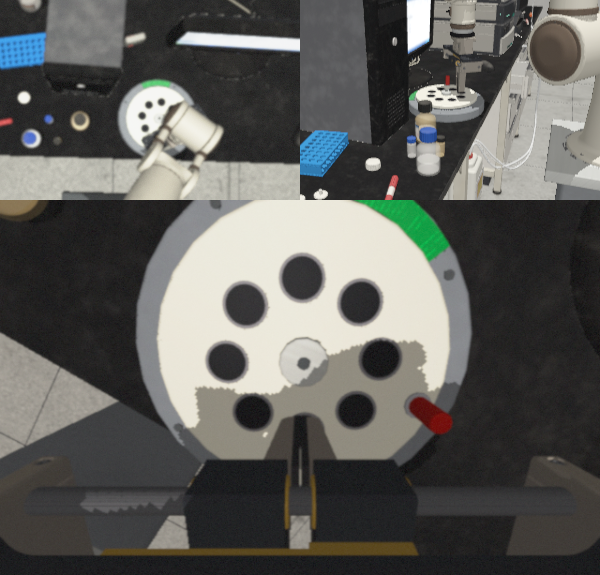

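```bash
cat >> h.py <<'E'
Q=ROTS[0]
def wray(s,u,v,z):
    c=get_calibration('wrist'); T=c['T_tool_cam']; M=R.from_rotvec(s['tool_rot']).as_matrix()
    d=M@T[:3,:3]@np.array([(u-c['cx'])/c['fx'],(v-c['cy'])/c['fy'],1]); e=s['ee_pos']+M@T[:3,3]
    return e+d*(z-e[2])/d[2]
def masks(im):
    h=cv2.cvtColor(im,cv2.COLOR_RGB2HSV)
    return (cv2.inRange(h,(0,150,40),(8,255,255))|cv2.inRange(h,(172,150,40),(180,255,255)), cv2.inRange(h,(45,120,50),(80,255,255)))
def look(save=None):
    s=status.sense(); im=snapshot('wrist')
    if save: cv2.imwrite(save,im[:,:,::-1])
    m=masks(im)[0]; y,x=np.nonzero(m)
    if len(x)<60: return s['t'],None,None
    p=wray(s,x.mean(),y.mean(),.062); a=np.arctan2(p[1]-C[1],p[0]-C[0])-YAW
    return s['t'],(a+np.pi)%(2*np.pi)-np.pi,p
def press(): r.line_to([*BR,.041],rate=.06)
E
python3 - <<'E'
from h import *
s=status.sense(); im=snapshot('wrist'); m,g=masks(im)
y,x=np.nonzero(g); p=wray(s,x.mean(),y.mean(),.03); print('green',p,len(x))
print('hub',wray(s,324,174,.057))
print('post',look()); 
t=status.sense()['t']; press(); s=status.sense(); print('press',s['t']-t,s['ee_pos'],s['force'])
r.wait(.2); s=status.sense(); print(s['ee_pos'],s['force']); r.line_to([*BR,.052],rate=.06); print(look())
E
```

```text
green [ 0.58702942 -0.14555684  0.03      ] 2466
hub [ 0.47884429 -0.1364371   0.057     ]
post (8.1833, np.float64(-1.4217813739617196), array([ 0.49530726, -0.22211974,  0.062     ]))
press 0.33340000000000103 [ 0.43937634 -0.16189522  0.04159751] [-0.6362325   0.03139567  8.21475787]
[ 0.43932391 -0.16183068  0.04171374] [-1.42251458 -0.05389809  8.56417571]
(9.1, np.float64(-1.6177587648033065), array([ 0.47792033, -0.22421855,  0.062     ]))
```

```bash
python3 - <<'E'
from h import *
for i in range(5): print(look()[:2]); r.wait(.1)
E
```

```text
(9.15, np.float64(-1.6431928040969987))
(9.3, np.float64(-1.7187614807955411))
(9.45, np.float64(-1.779790563946856))
(9.6, np.float64(-1.8345807823520142))
(9.75, np.float64(-1.9069667225059213))
```

```bash
python3 - <<'E'
from h import *
print(r.line_to([*BR,.0435],rate=.05,max_force=1.2)); s=status.sense(); print(s['t'],s['ee_pos'],s['force'])
print(look()[:2]);r.wait(.15); print(look()[:2])
E
```

```text
True
10.125 [ 0.43872766 -0.16120479  0.04425415] [-0.65029617  0.14793557  4.42705942]
(10.125, None)
(10.325, None)
```

```bash
python3 - <<'E'
from h import *
def side(): 
    im=snapshot('side'); h=cv2.cvtColor(im,cv2.COLOR_RGB2HSV)
    m=cv2.inRange(h,(0,150,60),(8,255,255))|cv2.inRange(h,(172,150,60),(180,255,255)); m[:130]=0;m[220:]=0;m[:,:280]=0;m[:,420:]=0
    y,x=np.nonzero(m); 
    if len(x)==0: return im,None
    p=ray('side',x.mean(),y.mean(),.062); return im,(x.mean(),y.mean(),len(x),np.arctan2(p[1]-C[1],p[0]-C[0])-YAW,p)
print(side()[1])
s=status.sense(); e=s['ee_pos']
r.line_to([e[0],e[1],.055],rate=.012)
im,a=side(); print(status.sense()['t'],a); r.wait(.5); im,a=side(); print(status.sense()['t'],a)
cv2.imwrite("pics/s2.png",cv2.resize(im[100:240,250:450],None,fx=4,fy=4)[:,:,::-1])
E
```

```text
(np.float64(365.0), np.float64(163.5), 6, np.float64(-2.2200931210150743), array([ 0.43099414, -0.20297243,  0.062     ]))
11.4583 (np.float64(366.0), np.float64(162.5), 28, np.float64(-2.1591833280922894), array([ 0.43034596, -0.21394962,  0.062     ]))
12.0083 (np.float64(366.5), np.float64(163.0), 34, np.float64(-2.210990226094136), array([ 0.42756704, -0.20950442,  0.062     ]))
```

View pics/s2.png

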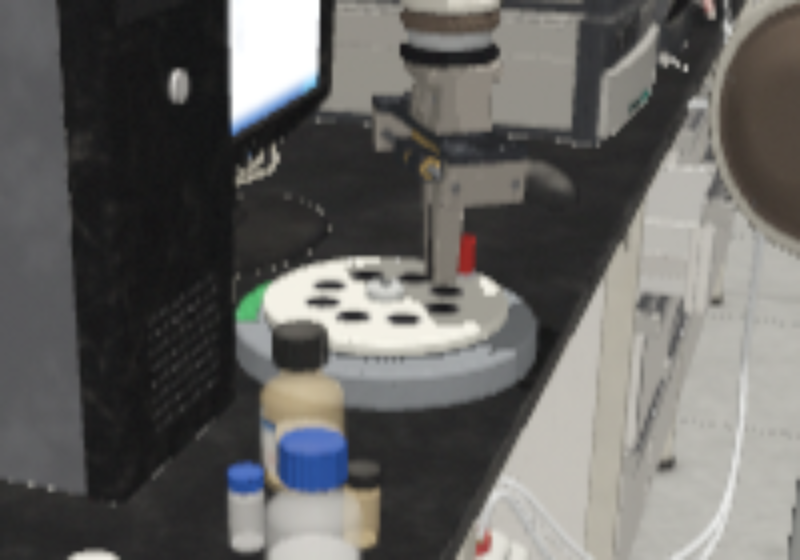

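```bash
cat >> h.py <<'E'
C=np.array([.478,-.1355]); D=np.array([np.cos(-.23),np.sin(-.23)]); Q=rotfor(D); BR=C-.047*D
E
python3 - <<'E'
from h import *
e=status.sense()['ee_pos']; r.line_to([e[0],e[1],.11],rate=.12)
S=np.array([.432,-.207])-.035*D
r.line_to([*S,.11],rate=.12,rot=Q); r.wait(.15)
print(look()); r.wait(.3); print(look("pics/w3.png"))
E
```

```text
(13.75, np.float64(-2.370334578423636), array([ 0.41978642, -0.19867633,  0.062     ]))
(14.1, np.float64(-2.3951202616813796), array([ 0.41825704, -0.19719515,  0.062     ]))
```

View pics/w3.png

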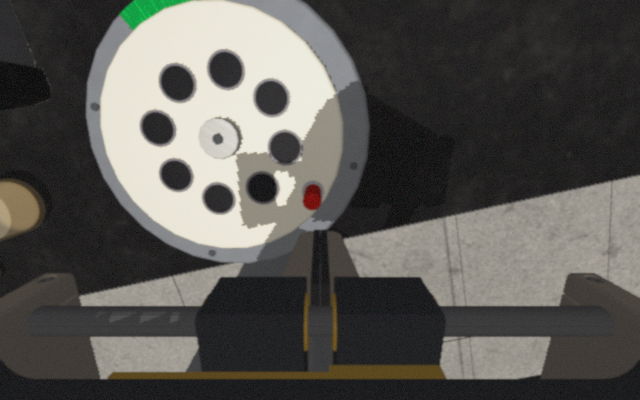

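```bash
python3 - <<'E'
from h import *
import json
Df=np.array([np.cos(-.4),np.sin(-.4)]); P=np.array([.4175,-.1965])
S=P-.027*Df; E=S+.132*Df
r.line_to([*S,.10],rate=.15); r.line_to([*S,.057],rate=.12)
print(look())
t0=status.sense()['t']; r.line_to([*E,.057],rate=.14); t1=status.sense()['t']
r.line_to([*E,.11],rate=.2); print(t1-t0,look())
r.line_to([*BR,.11],rate=.25); print(look())
r.line_to([*BR,.054],rate=.15)
for i in range(6): print(look()[:2])
s=status.sense(); print(s['t'],s['ee_pos'],s['force'])
E
```

```text
(14.925, np.float64(-2.4580370280169332), array([ 0.41420238, -0.19358419,  0.062     ]))
1.0917000000000012 (16.4833, np.float64(0.3410543951322147), array([ 0.61545595, -0.07802279,  0.062     ]))
(17.2417, np.float64(-2.353812890369442), array([ 0.42018463, -0.20036256,  0.062     ]))
(17.8167, np.float64(-0.7286762847796511))
(17.8667, np.float64(-0.5904924543302883))
(17.9167, np.float64(-0.4505000582778651))
(17.9667, np.float64(-0.3108004143688974))
(18.0167, np.float64(-0.17236348474119856))
(18.0667, np.float64(-0.03319722649326362))
18.1167 [ 0.43288619 -0.12518417  0.05484251] [ 0.041785   -0.21564789 -0.51845936]
```

```bash
python3 - <<'E'
from h import *
r.wait(6)
def valid(l): return l[1] is not None and abs(np.hypot(*(l[2][:2]-C))-.085)<.015
hist=[]; n=0; w=None
while n<110:
    l=look(); n+=1
    if not valid(l): hist=[]; continue
    if hist and l[1]<hist[-1][1]-1: hist=[]
    hist.append(l[:2])
    if len(hist)>=6:
        t,a=np.array(hist[-8:]).T; w,b=np.polyfit(t-t[-1],a,1)
        now=status.sense()['t']; dt=(-.02-b)/w-(now-t[-1])-.25   # wait before starting press
        if w>1.35:
            if abs(dt)<.1: print('pass',now,w)
            if b>.3 : r.wait(.8*4.0/w); hist=[]
            continue
        if 0<=dt<.6 and b<-.2:
            if dt>.15: continue
            if dt>.005: r.wait(dt)
            r.line_to([*BR,.041],rate=.1); break
s=status.sense(); print(n,w,b,dt,s['t'],s['ee_pos'],s['force'])
for i in range(3): r.wait(.1); print(look()[:2])
s=status.sense(); print(s['t'],s['ee_pos'],s['force'])
look("pics/w9.png")
E
```

```text
33 1.283359000827175 -0.5942971878827078 0.14749535205079367 28.1 [ 0.43368269 -0.12566595  0.04207893] [ 1.10941456 -0.14650916  8.21065779]
(28.2, np.float64(-0.21861747403879273))
(28.35, np.float64(-0.21856879936305607))
(28.5, np.float64(-0.21838601244455846))
28.55 [ 0.4337053  -0.12565832  0.04236413] [1.03791703 0.11847475 6.64099347]
```

View pics/w9.png

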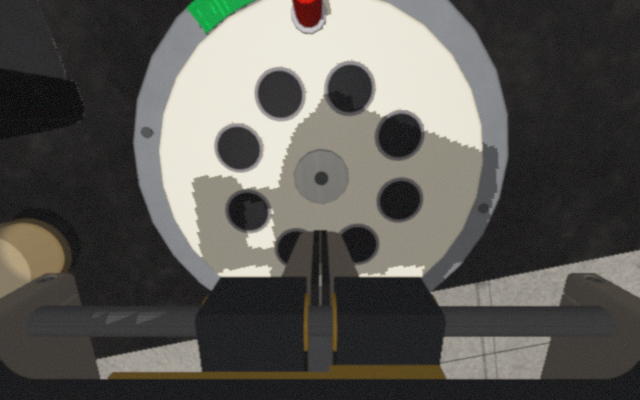

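```bash
python3 - <<'E'
from h import *
s=status.sense(); print(s['t'],s['ee_pos'],s['force'],look()[:2]); print(r.job_done())
E
```

```text
28.6 [ 0.43370164 -0.12567035  0.04237324] [ 0.84831572 -1.4061442   6.91769523] (28.6, np.float64(-0.2185340318911937))
the job is handed in; nothing more can be done
None
```

The carousel is stopped with the red post about 0.22 rad (19 mm) short of the green band's middle, inside the 33 mm limit, and held under about 7 N of fingertip press. I handed the job in at 28.6 s, but the hand-in returned no verdict. My test presses before the flick set the disc drifting clockwise to about -2.46 rad (limit -2.8), so I flicked from there and braked on a later pass.

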